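Pack gauge plates in a clamshell case and turn it over

ROBOT

A 7-joint arm with a two-finger parallel gripper is mounted at the origin on a cart in front of the work surface, level with it; the furniture and walls round the work are solid. World frame = base frame: x ahead of the robot, y to its left, z up, the work surface at z = 0. Lengths are in m, angles in rad, forces in N, time in s.
With the tool pointing down it reaches from about 0.4 to 0.875 m from the base axis. Payload 4.4 kg.
Tool frame: the origin (TCP) lies on the centre line of the jaws, within the pads' length; the fingertips stand 25 mm ahead of it and the grasp point (between the pads) lies 6 mm ahead of it (bot.nose_length is the distance from the TCP to the fingertips, in m); z points along the fingers, y is the direction in which the jaws open and shut (so a half turn about z gives the same grasp; the last joint's range is limited). The gripper opens to 85 mm and grips with 20 to 120 N. Pads are 22 mm wide; open, the fingers measure 114 mm over their backs; the gripper's body (76 mm by 85 mm) begins 54 mm behind the grasp point. The pads swing forward as they close: fully open they stand 13 mm farther back than shut.
Start: joints at [1.161, 0.628, 0.038, 1.517, -0.027, 0.996, -0.02], TCP at [0.219, -0.612, 0.256] pointing down, gripper open.
Joint ranges: [-3.06, 3.06], [-0.37, 2.12], [-1.25, 1.32], [0.18, 2.47], [-1.1, 4.24], [0.23, 1.98], [-2.94, 2.94]. Speed limits (rad/s): [2.57, 2.57, 3.14, 3.14, 3.14, 3.14, 3.14].

INTERFACE

Orientations are given as [roll, pitch, yaw] about the fixed x, y, z axes, in that order (R = Rz(yaw) Ry(pitch) Rx(roll)).
In Python, from bench import bot, kinematics, get_image, read_time_s, read_joint_positions, read_joint_velocities, read_tau, read_position, read_tcp_rot, read_wrist_force, read_torque, read_gripper_width gives the robot as it stands. Calls block until the motion is done:
- bot.reach(position, orientation): joint-space move of the TCP to a pose.
- bot.move_straight(position, rot=None, v=0.15): straight line of the TCP; rot=None keeps the orientation; v is the mean speed in m/s.
- bot.move_joints(angles): joint-space move.
- bot.command_gripper(opening, strength=None): finger opening in m; strength is the grip in N (None keeps the last); returns when the fingers have stopped.
- bot.hold(seconds).
- kinematics.ik(position, orientation): joint angles nearest the present ones, or None.
- get_image(name): name is "side" or "top" or "wrist"; returns a dict with "img" (420x560x3 uint8, red, green, blue), "fovy" (degrees; the focal length in pixels is half the picture's height over the tangent of half this angle, whatever the lens; pixels are square), "cx", "cy" (the principal point, pixels), "camera_from_world" (4x4, takes a point from world to camera coordinates); the wrist camera has in their place "mount" (4x4, takes a point from camera to tool coordinates, whose origin is the TCP and whose axes are the flange's). Camera axes: x right, y down, z forward; pixel columns grow to the right and rows downward; lengths in m; the calibration is good to about 2 mm. A picture is of the moment at which its call begins: read the wrist's pose just before it. There is no depth.
A pose or a line that the arm cannot do raises bot.MotionError and nothing moves.
- bot.sign_off(): hands the job in, once; it reports no verdict.
Readings, each from a call of its own:
- read_time_s(): time.
- read_joint_positions(): joint angles.
- read_joint_velocities(): joint speeds.
- read_tau(): joint torques, N m.
- read_position(): TCP position.
- read_tcp_rot(): TCP orientation.
- read_wrist_force(): force on the tool from outside, world axes, zero at the start.
- read_torque(): the same for the moment, N m.
- read_gripper_width(): finger opening in m.
Only numpy, scipy, OpenCV 4.12 (cv2) and the standard library are available. Lean on these libraries where they do the work, as an engineer would, in place of code of your own. Each camera call takes 0.05 s, during which the arm holds its last target. There are 200 camera calls.

TASK

Take the lid off the wooden tray (lift its handle end up over the end lip, slide it out of the grooves) and lay it flat, handle up, on the bench. Then set every gauge plate from the tray, rib up, in its own cell of the open hinged case, close the case fully, and turn the closed case right over so that it lies flat on its lid on the brown packing board, with the paper label of its underside on top and the plates still inside. Leave the other things on the bench alone.

Things in the scene. Friction and masses are not known exactly. Their poses are not given: they have to be found in the camera images.
- tray: plywood tray fixed to the bench, 80 (x) x 159 (y) mm, origin at the centre of its underside. Three cells in a row along y, centres at y = -50, 0, +50 mm, floor 4 mm up, inside 60 mm in x, dividers 6 mm above the floor. The lid rests on the side walls at z = 31 mm, between side rims that rise to 44 mm
- tray_groove (a point): rear end of the lid's grooves, at the lid's seat (z = 31 mm), inside the tray's 48 mm high -y wall. Lips at z = 44 to 48 mm reach over both long edges of the lid for 36 mm from here (62 mm free between them), so the lid cannot be lifted straight off: it must slide 40 mm or more to the tray's +y to be clear of them, and then it lifts away
- tray_end_lip (a point): middle of the top of the tray's +y wall, an end lip 5 mm above the lid's seat that stops the lid from sliding to +y: lift the lid's +y end 6 to 8 mm first
- tray_lid: loose plywood lid in the tray, 70 (x) x 143 (y) x 4 mm, 60 g, origin at the centre of its underside, axes along those of the tray at the start. In the grooves it has about 2 mm of play sideways and at the ends and 9 mm upwards (so it may be lifted level or with its +y end higher)
- tray_lid_handle (a point): centre of the lid's handle, an upright rib on the lid near its +y end: 12 mm thick in x, 34 mm long in y, from 4 to 26 mm above the lid's underside (this point 18 mm above it)
- plate_1: aluminium gauge plate, 52 (x) x 40 (y) x 8 mm, with a finger rib on top, 10 mm thick in x, 34 mm long in y, from z = 8 to 24 mm; origin at the centre of its underside. Two or three such plates, all alike, lie in the cells of the tray; absent ones read None. About 40 g.
- plate_2: aluminium gauge plate, 52 (x) x 40 (y) x 8 mm, with a finger rib on top, 10 mm thick in x, 34 mm long in y, from z = 8 to 24 mm; origin at the centre of its underside. Two or three such plates, all alike, lie in the cells of the tray; absent ones read None. About 40 g.
- plate_3: aluminium gauge plate, 52 (x) x 40 (y) x 8 mm, with a finger rib on top, 10 mm thick in x, 34 mm long in y, from z = 8 to 24 mm; origin at the centre of its underside. Two or three such plates, all alike, lie in the cells of the tray; absent ones read None. About 40 g.
- lay_spot (a point): middle of a free place on the bench behind the bag sealer, where the tray's lid has room to lie with its long side along the world's y; it may lie elsewhere too. Between tray and this place stands the sealer with its lever raised to about 0.2 m: carry the lid across 0.3 m up
- board: brown wooden packing board fixed on the bench, 272 (x) x 256 (y) x 15 mm, origin at the centre of its underside; the case stands on its top, 15 mm above the bench. A drawer organizer 250 mm high stands close behind its left half, a tape dispenser 80 mm high behind its right corner
- case: loose grey plastic clamshell case; base half 72 (x) x 159 (y) x 22 mm, about 0.4 kg, origin at the centre of its underside (paper label there), z towards its open side. Three cells in a row along y, centres at y = -50, 0, +50 mm, floor 4 mm up, inside 60 mm in x and 47 mm in y, dividers 6 mm above the floor. Closed, the case is 34 mm thick
- case_tab (a point): finger tab for handling the case, at the middle of its -x side: 16 mm wide in y, from x = -36 to -65 mm, z = 6 to 22 mm in the case's frame; this point at x = -52, z = 14 mm
- case_hinge (a point): middle of the case's hinge line, which runs along the case's y at x = +36, z = +22 mm in its frame
- case_lid (a joint): hinge of the case's lid, rad: 0 closed, grows to 1.9 wide open (past upright, leaning to the case's +x). The lid, 72 x 159 x 12 mm, 60 g, lies over the base when closed; at the start it stands open. The hinge is stiff (0.15 N m friction) and stays where it is left, also with the case upside down; no latch.
- case_lid_edge (a point): middle of the lid's free long edge, on its outer face (72 mm from the hinge line and 12 mm out from it)
- marker_black: black felt marker 18x126x17 mm lying at the back, bystander
- marker_red: red-capped felt marker 18x126x17 mm lying at the back, bystander
- rubber_stamp: wooden rubber stamp 29x48x70 mm standing at the back, bystander
- pen_2: white and blue pen 11x145x9 mm lying between tray and case, bystander

How it is judged:
By the outcome, as a careful person would: the job done as asked, in the order asked, and still so for the second after the job is handed in, with the robot touching nothing.
Of plate_1, plate_2, plate_3 only 2 to 3 are there at a start; the rules pass over those that are not, and their reading is None.
At some moment in a run one of case may be knocked a few centimetres aside while the robot is not near it.
It also fails if it takes over 192 s, if anything falls off the work surface, if the arm or the gripper's body presses on something with over 40 N, if the wrist force passes 120 N, or if a joint passes its speed limit or range.

## Working session

There is one attempt and no reset: what is moved stays moved. The work goes in short steps, each a Python script; the robot and the scene stay as the last script left them, time stands still between calls to the robot, and variables do not carry over. Pictures are saved under pics/ and viewed, about 12 in all and at most 16, crops included, and the job is handed in when it is done.

```bash
ls; mkdir -p pics; cat > h.py <<'E'
import numpy as np, cv2
from bench import *
from bench import bot, kinematics
def snap(name,fn=None):
    d=get_image(name)
    if fn: cv2.imwrite('pics/'+fn,d['img'][:,:,::-1])
    return d
def KK(d):
    h=d['img'].shape[0]; f=h/2/np.tan(np.radians(d['fovy'])/2); return f,d['cx'],d['cy']
def ray(d,u,v,T=None):
    f,cx,cy=KK(d)
    T=np.array(d['camera_from_world']) if T is None else T
    R=T[:3,:3];t=T[:3,3]
    c=-R.T@t; w=R.T@np.array([(u-cx)/f,(v-cy)/f,1]); return c,w
def onz(d,u,v,z,T=None):
    c,w=ray(d,u,v,T); return c+w*(z-c[2])/w[2]
def proj(d,p,T=None):
    f,cx,cy=KK(d); T=np.array(d['camera_from_world']) if T is None else T
    q=T[:3,:3]@np.array(p)+T[:3,3]; return np.array([cx+f*q[0]/q[2],cy+f*q[1]/q[2]])
E
python3 - <<'E'
from h import *
for n in('top','side'):
    d=snap(n,n+'0.png'); T=np.array(d['camera_from_world']); print(n,KK(d),-T[:3,:3].T@T[:3,3],T[2,:3])
    np.save('pics/%s0.npy'%n,d,allow_pickle=True)
print(read_time_s(),read_tcp_rot(),read_position(),bot.nose_length)
E
```

```text
pics
top (np.float64(429.3779761569236), 279.5144609241184, 207.29868417610217) [0.36576562 0.06621469 0.96887873] [ 0.22840547 -0.00607802 -0.97354712]
side (np.float64(466.5945189692448), 278.08132142467497, 206.26674645279564) [ 0.33337987 -0.83313987  0.45278818] [ 0.22963047  0.90002735 -0.37043301]
0.1 [-3.13988302e+00 -1.33933000e-05  3.43803842e-01] [ 0.2189598  -0.61146194  0.25548283] 0.025
```

View pics/top0.png

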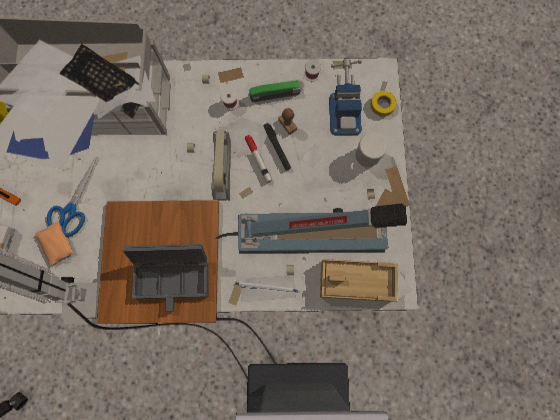

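View pics/side0.png

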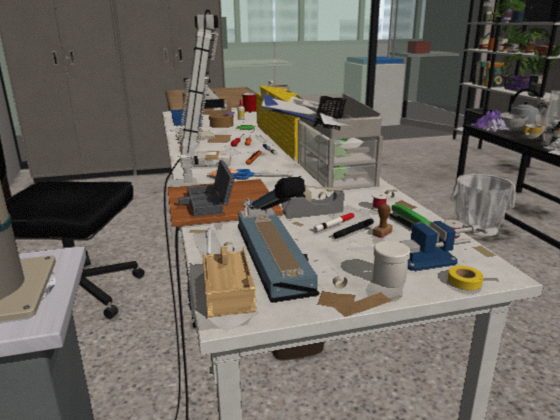

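Top view: the tray is at about (358,281) with its handle to the left (+y), and the case is at (170,275) with its tab at (170,302) towards the robot. The lay spot is behind the sealer. Next I'll zoom in for edges.

```bash
python3 - <<'E'
from h import *
d=np.load('pics/top0.npy',allow_pickle=True).item()
im=d['img'][:,:,::-1]
a=cv2.resize(im[250:310,310:410],None,fx=7,fy=5*1.0,interpolation=cv2.INTER_CUBIC)
a=cv2.resize(im[252:308,312:407],None,fx=8,fy=8,interpolation=cv2.INTER_CUBIC)[:, :760]
cv2.imwrite('pics/t1.png',a)
b=cv2.resize(im[236:316,115:217],None,fx=7,fy=7,interpolation=cv2.INTER_CUBIC); cv2.imwrite('pics/t2.png',b)
def q(u,v,z): return onz(d,u,v,z).round(4)
print('case tab',q(170,302,.037),'tray c',q(358,281,.044), 'lay?',q(310,190,0))
print('board',[q(*p,.015) for p in((107,201),(218,201),(97,324),(218,322))])
E
```

```text
case tab [0.3806 0.2944 0.037 ] tray c [ 0.4201 -0.1049  0.044 ] lay? [ 0.634  -0.0116  0.    ]
board [array([0.608 , 0.4545, 0.015 ]), array([0.6057, 0.2009, 0.015 ]), array([0.3365, 0.4538, 0.015 ]), array([0.3379, 0.1949, 0.015 ])]
```

View pics/t1.png

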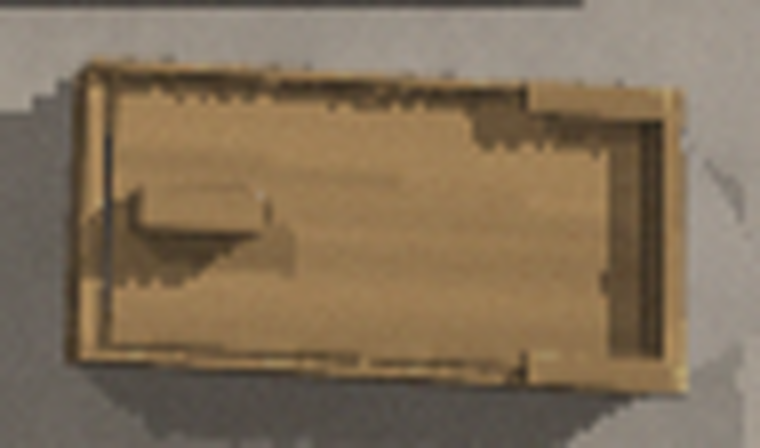

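View pics/t2.png

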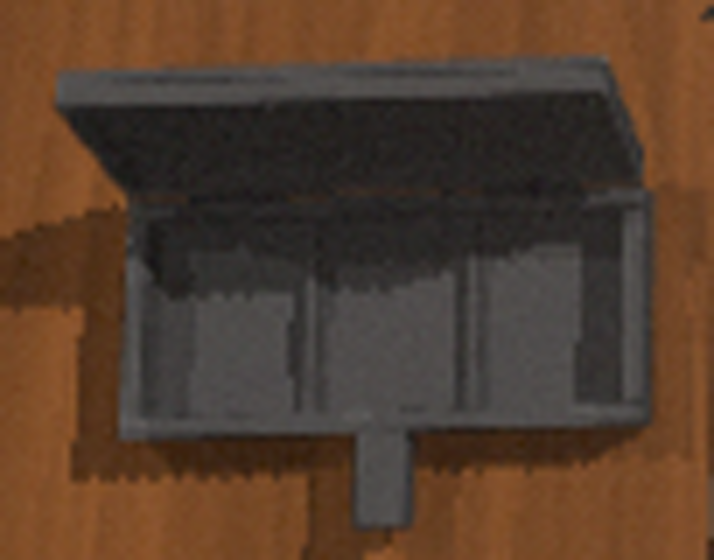

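```bash
python3 - <<'E'
from h import *
d=np.load('pics/top0.npy',allow_pickle=True).item()
q=lambda x,y,s,o,z: onz(d,o[0]+(x+.5)/s-.5,o[1]+(y+.5)/s-.5,z).round(4)
T=lambda x,y,z:q(x,y,8,(312,252),z)
C=lambda x,y,z:q(x,y,7,(115,236),z)
print('tray -y',T(683,90,.048),T(686,389,.048),'+y',T(82,85,.036),T(68,362,.036))
print('rim edges far',T(110,64,.044),T(500,84,.044),'near',T(110,360,.044),T(500,382,.044))
print('handle',T(140,190,.057),T(268,190,.057),T(140,234,.057),T(266,234,.057),'c',T(204,210,.057))
print('case far',C(130,200,.037),C(651,190,.037),'near',C(121,438,.037),C(652,426,.037))
print('tab',C(357,527,.037),C(412,527,.037),C(385,432,.037))
print('lid edge',[C(57,74,z) for z in(.1,.11,.12)],[C(606,62,z) for z in (.1,.11,.12)])
E
```

```text
tray -y [ 0.4574 -0.1896  0.048 ] [ 0.3793 -0.1847  0.048 ] +y [ 0.4616 -0.03    0.036 ] [ 0.3881 -0.0239  0.036 ]
rim edges far [ 0.4663 -0.0369  0.044 ] [ 0.4599 -0.1416  0.044 ] near [ 0.3884 -0.0342  0.044 ] [ 0.3816 -0.1369  0.044 ]
handle [ 0.4317 -0.0422  0.057 ] [ 0.4314 -0.0759  0.057 ] [ 0.4203 -0.0418  0.057 ] [ 0.42   -0.0749  0.057 ] c [ 0.4264 -0.0589  0.057 ]
case far [0.4613 0.3777 0.037 ] [0.4628 0.2172 0.037 ] near [0.3894 0.3756 0.037 ] [0.3913 0.2149 0.037 ]
tab [0.3624 0.3028 0.037 ] [0.3623 0.2863 0.037 ] [0.3904 0.2958 0.037 ]
lid edge [array([0.4915, 0.3803, 0.1   ]), array([0.4901, 0.3767, 0.11  ]), array([0.4886, 0.3731, 0.12  ])] [array([0.4935, 0.2211, 0.1   ]), array([0.492 , 0.2193, 0.11  ]), array([0.4905, 0.2176, 0.12  ])]
```

```bash
python3 - <<'E'
from h import *
o=down(-.06); bot.command_gripper(.035,40)
bot.reach([.426,-.0585,.16],o)
bot.move_straight([.426,-.0585,.063],v=.12)
f0=np.array(read_wrist_force())
bot.command_gripper(.0,50); print('w',read_gripper_width(),read_position(),np.array(read_wrist_force())-f0)
p=np.array(read_position()); u=np.array([.062,.998,0])
bot.move_straight(p+[0,0,.0075],v=.03); print('lift',np.array(read_wrist_force())-f0)
bot.move_straight(p+[0,0,.0075]+.02*u,v=.05); print('slide',np.array(read_wrist_force())-f0)
bot.move_straight(p+[0,0,.0075]+.056*u,v=.06); print('slide',np.array(read_wrist_force())-f0)
print(read_gripper_width(),read_time_s())
snap('top','a1.png');d=snap('side')
cv2.imwrite('pics/a1s.png',cv2.resize(d['img'][190:340,150:330,::-1],None,fx=4,fy=4))
E
```

```text
Traceback (most recent call last):
bench.MotionError: the arm cannot follow that straight line within its joint ranges
```

```bash
python3 - <<'E'
from h import *
print(np.round(read_joint_positions(),2))
for s in(0,np.pi):
  for z in (.16,.09,.063,.045,.039):
    for (x,y) in((.426,-.0585),(.4155,-.157),(.4219,-.107)):
      q=kinematics.ik(np.array([x,y,z]),down(-.06+s)); print(s,z,y,None if q is None else np.round(q,2))
E
```

```text
[ 0.26  0.5  -0.25  2.2   0.27  0.47 -0.27]
0 0.16 -0.0585 [ 0.26  0.5  -0.26  2.2   0.27  0.47 -0.27]
0 0.16 -0.157 [ 0.5   0.52 -0.28  2.16  0.29  0.5  -0.06]
0 0.16 -0.107 [ 0.38  0.51 -0.27  2.18  0.28  0.48 -0.17]
0 0.09 -0.0585 [ 0.18  0.64 -0.16  2.25  0.35  0.28 -0.35]
0 0.09 -0.157 [ 0.42  0.65 -0.18  2.21  0.37  0.31 -0.14]
0 0.09 -0.107 [ 0.3   0.65 -0.17  2.23  0.36  0.29 -0.25]
0 0.063 -0.0585 [ 0.3   0.72 -0.33  2.25  0.84  0.29 -0.84]
0 0.063 -0.157 [ 0.4   0.71 -0.14  2.22  0.41  0.24 -0.17]
0 0.063 -0.107 [ 0.41  0.72 -0.33  2.24  0.82  0.3  -0.7 ]
0 0.045 -0.0585 [ 0.3   0.76 -0.33  2.26  0.99  0.27 -0.98]
0 0.045 -0.157 [ 0.52  0.76 -0.33  2.22  0.91  0.29 -0.66]
0 0.045 -0.107 [ 0.41  0.76 -0.33  2.25  0.96  0.28 -0.83]
0 0.039 -0.0585 [ 0.3   0.77 -0.33  2.26  1.05  0.27 -1.04]
0 0.039 -0.157 [ 0.52  0.78 -0.33  2.22  0.95  0.29 -0.71]
0 0.039 -0.107 [ 0.41  0.78 -0.33  2.25  1.01  0.27 -0.88]
3.141592653589793 0.16 -0.0585 [ 0.26  0.5  -0.26  2.2   0.27  0.47 -0.27]
3.141592653589793 0.16 -0.157 [-0.13  0.59  0.63  2.18 -0.65  0.57 -2.21]
3.141592653589793 0.16 
[... 251 characters left out ...]
.22  1.15  0.73  2.09]
3.141592653589793 0.063 -0.0585 [ 0.6   0.84 -0.8   2.25  1.21  0.61  1.93]
3.141592653589793 0.063 -0.157 [ 0.85  0.87 -0.85  2.21  1.2   0.66  2.18]
3.141592653589793 0.063 -0.107 [ 0.72  0.85 -0.82  2.23  1.21  0.63  2.05]
3.141592653589793 0.045 -0.0585 [ 0.52  0.83 -0.67  2.25  1.25  0.51  1.91]
3.141592653589793 0.045 -0.157 [ 0.79  0.87 -0.74  2.21  1.23  0.58  2.16]
3.141592653589793 0.045 -0.107 [ 0.65  0.85 -0.7   2.24  1.24  0.54  2.03]
3.141592653589793 0.039 -0.0585 [ 0.48  0.83 -0.61  2.25  1.25  0.46  1.9 ]
3.141592653589793 0.039 -0.157 [ 0.76  0.87 -0.7   2.22  1.24  0.54  2.15]
3.141592653589793 0.039 -0.107 [ 0.62  0.85 -0.65  2.24  1.25  0.5   2.02]
```

```bash
python3 - <<'E'
from h import *
o=down(-.06)
q=np.array(kinematics.ik(np.array([.426,-.0585,.09]),down(-.06+np.pi))); q[6]-=np.pi
bot.reach([.426,-.0585,.22],o); bot.move_joints(q)
print(read_position(),read_tcp_rot(),o)
bot.move_straight([.426,-.0585,.063],o,v=.1)
print(np.round(read_joint_positions(),2))
f0=np.array(read_wrist_force())
bot.command_gripper(.0,50); print('w',read_gripper_width(),read_position(),np.array(read_wrist_force())-f0)
p=np.array(read_position()); u=np.array([.062,.998,0])
bot.move_straight(p+[0,0,.0075],v=.03); print('lift',np.array(read_wrist_force())-f0)
bot.move_straight(p+[0,0,.0075]+.02*u,v=.05); print('slide',np.array(read_wrist_force())-f0)
bot.move_straight(p+[0,0,.0075]+.056*u,v=.06); print('slide',np.array(read_wrist_force())-f0)
print(read_gripper_width(),read_time_s(),np.round(read_joint_positions(),2))
snap('top','a1.png');d=snap('side')
cv2.imwrite('pics/a1s.png',cv2.resize(d['img'][190:340,150:330,::-1],None,fx=4,fy=4))
E
```

```text
[ 0.42535743 -0.05865174  0.08947725] [-3.13954463e+00 -6.24770566e-05  1.51055630e+00] [3.14159265 0.         1.51079633]
[ 0.65  0.87 -0.89  2.24  1.25  0.68 -1.25]
w 0.010870893249766653 [ 0.42643777 -0.05846118  0.06385197] [-2.35476174 -0.62786488  6.2439538 ]
lift [-0.50444072 -0.2825676  -0.1581132 ]
slide [-1.70533418 -0.56851826 -1.50105299]
slide [-0.04119347 -0.42861083 -0.61834224]
0.010961774084306057 6.5083 [ 0.53  0.86 -0.91  2.24  1.22  0.7  -1.36]
```

View pics/a1s.png

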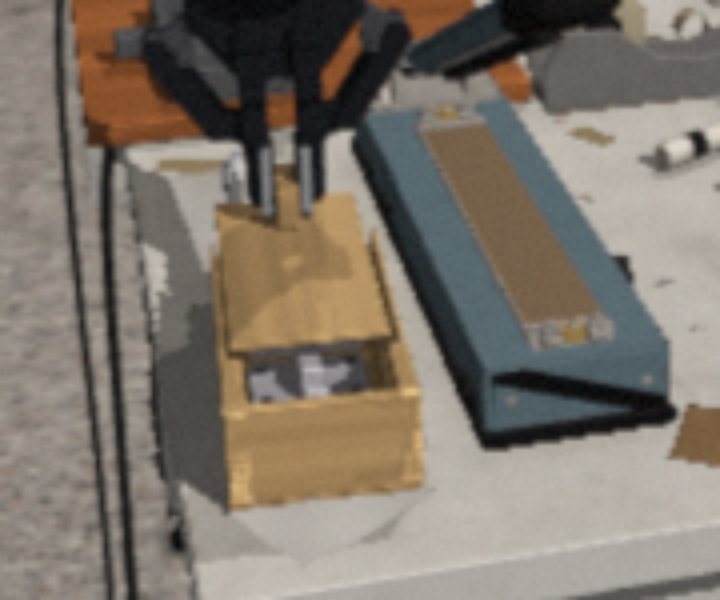

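Side view: the lid is held and slid out by 56 mm, and a plate shows in the −y cell. Before carrying it, I'll pick the lay spot from the first top image.

```bash
python3 - <<'E'
from h import *
p=np.array(read_position())
bot.move_straight([p[0],p[1],.32],v=.2); print(read_gripper_width(),np.round(read_joint_positions(),2))
d=np.load('pics/top0.npy',allow_pickle=True).item(); im=d['img'][:,:,::-1].copy()
best=[]
g=cv2.cvtColor(im,cv2.COLOR_BGR2HSV); ok=((g[...,1]<45)&(g[...,2]>110)).astype(float)
for x in np.arange(.58,.72,.005):
  for y in np.arange(-.15,.1,.005):
    P=np.int32([proj(d,[x+a*.045,y+b*.083,0]) for a,b in((1,1),(1,-1),(-1,-1),(-1,1))])
    m=np.zeros(ok.shape,np.uint8); cv2.fillPoly(m,[P],1); best.append((ok[m>0].mean(),x,y,P))
best.sort(key=lambda t:-t[0])
for b in best[:6]: print(b[:3])
cv2.polylines(im,[best[0][3]],True,(0,0,255)); c=im[90:230,220:420]
cv2.imwrite('pics/lay.png',cv2.resize(c,None,fx=4,fy=4))
E
```

```text
0.010930495083006489 [ 0.82  0.44 -1.21  1.99  0.48  1.05 -0.68]
(np.float64(0.9775487670224512), np.float64(0.625), np.float64(0.015000000000000152))
(np.float64(0.9760765550239234), np.float64(0.625), np.float64(0.020000000000000157))
(np.float64(0.9740497076023392), np.float64(0.625), np.float64(0.010000000000000148))
(np.float64(0.972764078027236), np.float64(0.63), np.float64(0.015000000000000152))
(np.float64(0.9714912280701754), np.float64(0.63), np.float64(0.010000000000000148))
(np.float64(0.9698196540301803), np.float64(0.63), np.float64(0.020000000000000157))
```

View pics/lay.png

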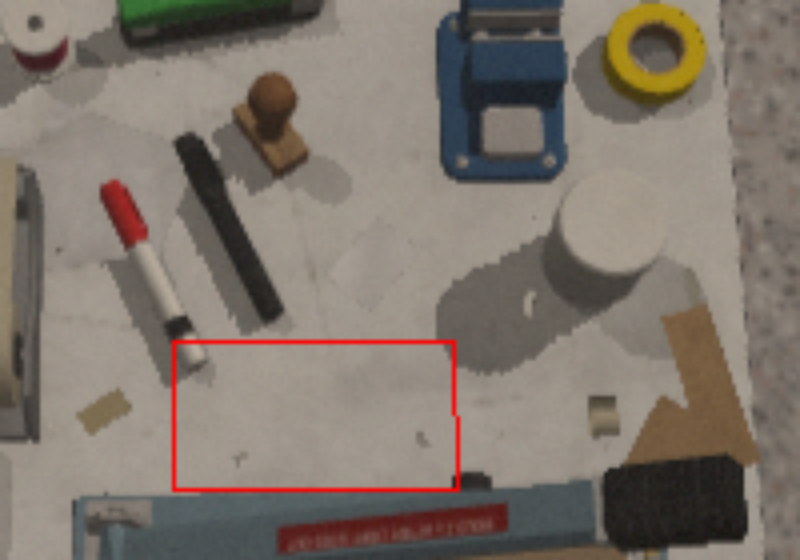

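The best patch clips the white marker end at (200,360) in the crop, so I'll lay the lid at centre (0.63, −0.02) instead.

```bash
python3 - <<'E'
from h import *
o=down(0)
bot.move_straight([.632,.029,.32],o,v=.25)
bot.move_straight([.632,.029,.045],o,v=.2)
f0=np.array(read_wrist_force())
for z in np.arange(.040,.028,-.002):
    bot.move_straight([.632,.029,z],o,v=.03); f=np.array(read_wrist_force())-f0
    if f[2]>1.5: break
print(z,f)
bot.command_gripper(.03); bot.move_straight([.632,.029,.32],o,v=.25)
bot.move_straight([.45,.0,.3],o,v=.3)
print(read_time_s(),np.round(read_joint_positions(),2))
d=snap('top','b1.png');np.save('pics/b1.npy',d,allow_pickle=True)
a=cv2.resize(d['img'][120:310,210:410,::-1],None,fx=3.1,fy=3.1,interpolation=cv2.INTER_CUBIC);cv2.imwrite('pics/b1c.png',a)
E
```

```text
0.031999999999999994 [-1.84249627 -1.52537088  6.2421231 ]
14.2 [ 0.75  0.49 -1.16  1.97  0.53  1.03 -0.66]
```

View pics/b1c.png

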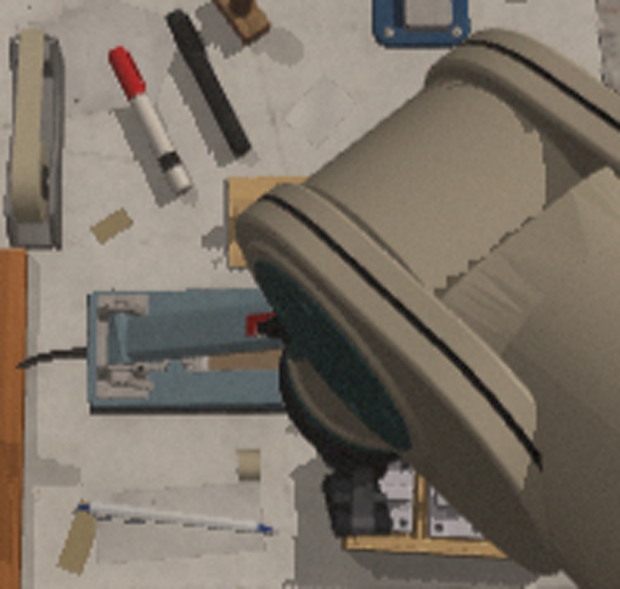

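The lid lies at (230..,180–265) in the crop, clear of the markers, but the arm hides the tray. I'll use the wrist camera above the tray.

```bash
cat >> h.py <<'E'
def wsnap(fn=None):
    p=np.array(read_position()); r=np.array(read_tcp_rot())
    d=snap('wrist',fn); W=np.eye(4); W[:3,:3]=Ro.from_euler('xyz',r).as_matrix(); W[:3,3]=p
    d['camera_from_world']=np.linalg.inv(W@np.array(d['mount'])); return d
E
python3 - <<'E'
from h import *
bot.move_straight([.42,-.09,.27],v=.3)
d=wsnap('w1.png'); np.save('pics/w1.npy',d,allow_pickle=True)
for y in(-50,0,50):
    c,s=np.cos(-.063),np.sin(-.063); P=np.array([.4219-s*y/1e3,-.107+c*y/1e3,.028]); print(P.round(4),proj(d,P).round(1))
print(KK(d),read_time_s())
E
```

```text
[ 0.4188 -0.1569  0.028 ] [279.5 225.8]
[ 0.4219 -0.107   0.028 ] [282.  187.5]
[ 0.425  -0.0571  0.028 ] [284.6 145.7]
(np.float64(307.7620470202869), 280.67497718645876, 203.63607530988313) 14.7833
```

View pics/w1.png

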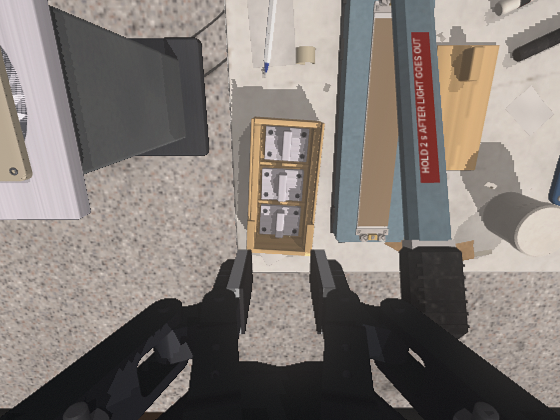

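Three plates, rib up, at (288,143), (282,184) and (279,221). The tray lid lies handle up by the sealer.

```bash
python3 - <<'E'
from h import *
d=np.load('pics/w1.npy',allow_pickle=True).item(); im=d['img']
c=im[115:255,240:330]; h=cv2.cvtColor(c,cv2.COLOR_RGB2HSV)
m=((h[...,1]<50)&(h[...,2]>95)).astype(np.uint8)
n,l,s,ce=cv2.connectedComponentsWithStats(m)
for i in range(1,n):
    if s[i,4]>60:
        x,y=ce[i]+[240,115]; print(s[i],onz(d,x,y,.014).round(4), onz(d,s[i,0]+240,y,.012)[0].round(4),onz(d,s[i,0]+s[i,2]+240,y,.012)[0].round(4))
cv2.imwrite('pics/w1c.png',cv2.resize(c[:,:,::-1],None,fx=6,fy=6,interpolation=cv2.INTER_CUBIC)[:, :540][:600])
E
```

```text
[   0    0   90  140 3118] [ 0.4311 -0.104   0.014 ] 0.3694 0.4822
[  24   11   46   36 1369] [ 0.4267 -0.0564  0.014 ] 0.4004 0.4558
[  21   53   43   34 1278] [ 0.4217 -0.1064  0.014 ] 0.3956 0.4496
[  19   89   42   34 1148] [ 0.4184 -0.154   0.014 ] 0.3919 0.4467
```

View pics/w1c.png

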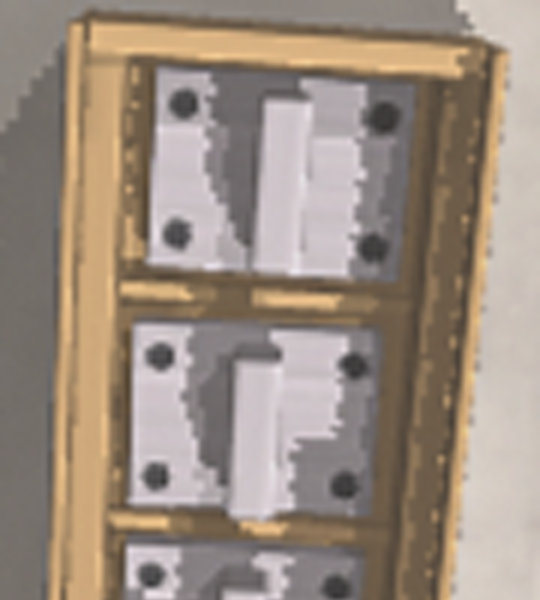

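```bash
cat >> h.py <<'E'
def casepose(d,z=.037):
    im=d['img']; h=cv2.cvtColor(im,cv2.COLOR_RGB2HSV)
    m=(h[...,1]<85).astype(np.uint8); P=np.int32([proj(d,p) for p in((.606,.452,.015),(.606,.199,.015),(.341,.199,.015),(.341,.452,.015))])
    b=np.zeros_like(m); cv2.fillPoly(b,[P],1); m=cv2.morphologyEx(m&b,cv2.MORPH_OPEN,np.ones((3,3),np.uint8))
    n,l,s,_=cv2.connectedComponentsWithStats(m); i=1+np.argmax(s[1:,4]); l=l==i
    cols=np.where(l.any(0))[0]; bot_=np.array([np.where(l[:,c])[0].max() for c in cols])+.5
    md=np.median(bot_); t=bot_>md+6; e=(abs(bot_-md)<4)
    k=np.polyfit(cols[e],bot_[e],1)
    A=onz(d,cols[e][0],np.polyval(k,cols[e][0]),z);B=onz(d,cols[e][-1],np.polyval(k,cols[e][-1]),z)
    u=A-B; yaw=np.arctan2(-u[0],u[1])
    tip=onz(d,cols[t].mean(),np.median(bot_[t]),z)
    c=tip[:2]+.065*np.array([np.cos(yaw),np.sin(yaw)])
    c2=.5*(A+B)[:2]+.036*np.array([np.cos(yaw),np.sin(yaw)])
    return dict(c=c.round(4),c2=c2.round(4),yaw=round(yaw,4),len=np.linalg.norm(u).round(4),bbox=s[i],tabw=t.sum())
E
python3 - <<'E'
from h import *
for f in('top0','b1'): print(casepose(np.load('pics/%s.npy'%f,allow_pickle=True).item()))
E
```

```text
{'c': array([0.4281, 0.297 ]), 'c2': array([0.4264, 0.2966]), 'yaw': np.float64(0.02), 'len': np.float64(0.1588), 'bbox': array([ 123,  244,   85,   67, 4093], dtype=int32), 'tabw': np.int64(9)}
{'c': array([0.4281, 0.297 ]), 'c2': array([0.4264, 0.2966]), 'yaw': np.float64(0.02), 'len': np.float64(0.1588), 'bbox': array([ 123,  244,   85,   67, 4089], dtype=int32), 'tabw': np.int64(9)}
```

```bash
cat >> h.py <<'E'
def go(p,o,v=.25):
    try: bot.move_straight(p,o,v=v)
    except bot.MotionError as e: print('line failed',p); bot.reach(p,o)
def pick(x,y,yaw=-.06):
    o=down(yaw); go([x,y,.15],o); bot.command_gripper(.026); bot.move_straight([x,y,.040],o,v=.15)
    bot.command_gripper(0,50); w=read_gripper_width(); bot.move_straight([x,y,.17],o,v=.2)
    print('picked',w,read_gripper_width(),'q',np.round(read_joint_positions(),2)); return w
def place(k):
    d=snap('top'); c=casepose(d); print(c); yaw=c['yaw']
    cc=(c['c']+c['c2'])/2; p=cc+k*np.array([-np.sin(yaw),np.cos(yaw)]); o=down(yaw)
    go([p[0],p[1],.17],o,.3); bot.move_straight([p[0],p[1],.063],o,v=.15)
    f0=np.array(read_wrist_force())
    bot.move_straight([p[0],p[1],.0565],o,v=.04); f=np.array(read_wrist_force())-f0; print('f',f)
    bot.command_gripper(.024); bot.move_straight([p[0],p[1],.18],o,v=.2)
    print('t',read_time_s(),np.round(read_joint_positions(),2))
E
python3 - <<'E'
from h import *
pick(.428,-.0565); place(.05)
E
```

```text
picked 0.008574716353790734 0.00858422271206158 q [ 0.7   0.63 -0.94  2.17  0.8   0.73 -0.84]
{'c': array([0.4281, 0.2971]), 'c2': array([0.4263, 0.2966]), 'yaw': np.float64(0.0216), 'len': np.float64(0.1588), 'bbox': array([ 123,  244,   85,   67, 4092], dtype=int32), 'tabw': np.int64(9)}
f [-0.54657873  1.12277026  0.26913915]
t 21.4083 [-0.18  0.74 -0.89  1.86  0.73  0.91 -1.41]
```

```bash
python3 - <<'E'
from h import *
pick(.4225,-.1065); place(.0)
pick(.419,-.1555); place(-.05)
bot.move_straight([.45,.05,.3],down(0),v=.3)
bot.reach([.45,-.15,.3],down(0))
d=snap('top'); print(casepose(d),read_time_s()); np.save('pics/c1.npy',d,allow_pickle=True)
cv2.imwrite('pics/c1.png',cv2.resize(d['img'][230:330,95:225,::-1],None,fx=6,fy=6,interpolation=cv2.INTER_CUBIC))
E
```

```text
picked 0.008794533523449236 0.008605044280829529 q [ 0.81  0.63 -0.93  2.16  0.79  0.73 -0.72]
{'c': array([0.4281, 0.297 ]), 'c2': array([0.4264, 0.2966]), 'yaw': np.float64(0.02), 'len': np.float64(0.1588), 'bbox': array([ 123,  244,   85,   67, 4090], dtype=int32), 'tabw': np.int64(9)}
f [-0.85597342  0.98061172  9.08031605]
t 29.35 [-0.09  0.71 -0.89  1.94  0.73  0.86 -1.36]
picked 0.008499411388774828 0.008471255310904178 q [ 0.91  0.65 -0.92  2.14  0.79  0.75 -0.59]
{'c': array([0.4445, 0.2911]), 'c2': array([0.4438, 0.2914]), 'yaw': np.float64(0.032), 'len': np.float64(0.1595), 'bbox': array([ 126,  235,   85,   68, 4107], dtype=int32), 'tabw': np.int64(8)}
f [-3.91689536 -1.18170005 25.59345529]
t 37.275 [ 0.03  0.69 -0.9   1.98  0.73  0.84 -1.25]
{'c': array([0.4445, 0.2912]), 'c2': array([0.4438, 0.2914]), 'yaw': np.float64(0.0321), 'len': np.float64(0.1595), 'bbox': array([ 126,  235,   85,   68, 4105], dtype=int32), 'tabw': np.int64(8)} 39.0417
```

View pics/c1.png

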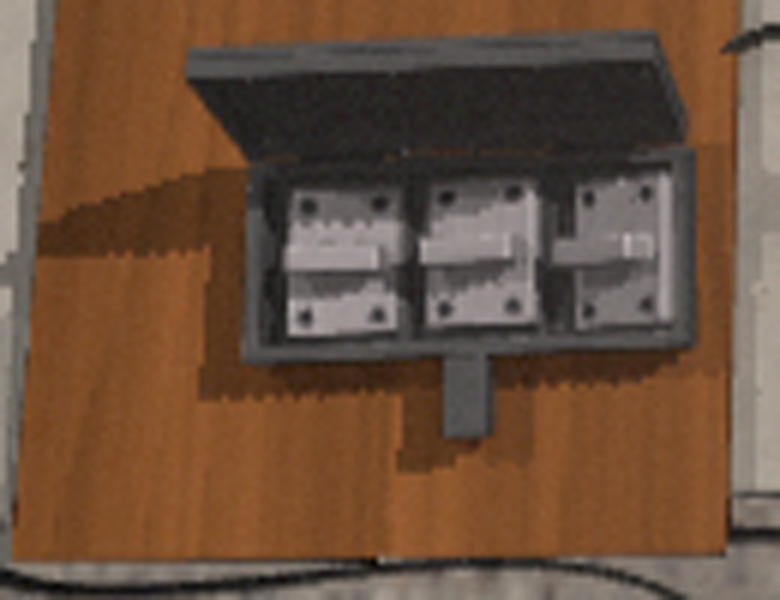

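The case was knocked about 17 mm in +x before the third placement, and detection tracked it. The third plate (575–672, 180–330) looks tilted, with its right end high. I'll check it close up with the wrist camera.

```bash
python3 - <<'E'
from h import *
bot.reach([.445,.20,.22],down(0.03))
bot.move_straight([.445,.26,.22],v=.2)
d=wsnap('w2.png'); np.save('pics/w2.npy',d,allow_pickle=True)
cc=np.array([.4442,.2912]);yaw=.032;R=np.array([[np.cos(yaw),-np.sin(yaw)],[np.sin(yaw),np.cos(yaw)]])
for a in((0,-.05),(-.036,-.0795),(.036,-.0795),(-.036,.0795)): print(a,proj(d,[*(cc+R@np.array(a)),.037]).round(1))
im=d['img'][:,:,::-1]; u,v=proj(d,[*(cc+R@np.array((0,-.03))),.037]).astype(int); print(u,v)
v0=max(0,v-75);u0=u-75
cv2.imwrite('pics/w2c.png',cv2.resize(im[v0:v0+150,u0:u0+150],None,fx=4,fy=4,interpolation=cv2.INTER_CUBIC))
E
```

```text
(0, -0.05) [281.5 203.2]
(-0.036, -0.0795) [247.5 229.9]
(0.036, -0.0795) [315.7 229.6]
(-0.036, 0.0795) [240.9  65.8]
281 184
```

View pics/w2c.png

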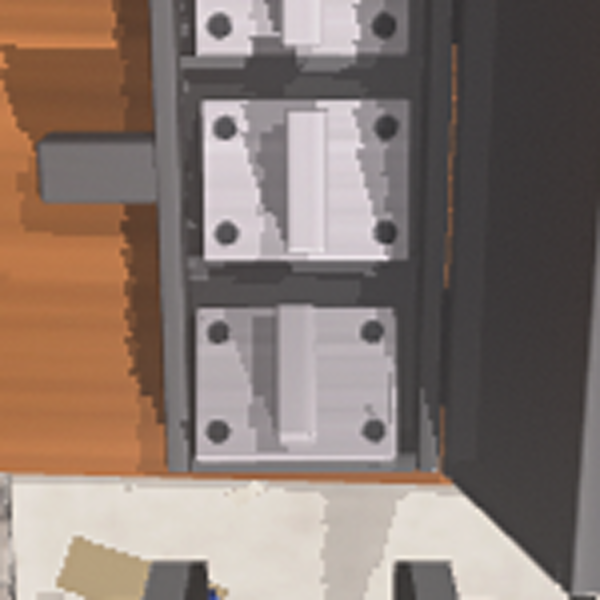

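The close-up confirms it: plate 3 (crop 195–395, 307–460) rides up at its −y end. I'll measure the offsets, then regrip and reseat it.

```bash
python3 - <<'E'
from h import *
d=np.load('pics/w2.npy',allow_pickle=True).item()
P=lambda x,y,z: onz(d,206+(x+.5)/4-.5,109+(y+.5)/4-.5,z).round(4)
print('p2 top/bot edge',P(305,100,.027),P(305,262,.027))
print('rib2',P(306,110,.043),P(306,252,.043))
print('p3 edges',P(297,307,.027),P(297,460,.027),P(297,460,.037))
print('rib3',P(297,305,.048),P(297,442,.05))
print('wall inner/outer',P(300,462,.037),P(300,472,.037),'tab',P(40,168,.037),'dividers',P(190,65,.025),P(190,265,.025),P(190,300,.025))
E
```

```text
p2 top/bot edge [0.4442 0.3102 0.027 ] [0.4454 0.2694 0.027 ]
rib2 [0.4443 0.3095 0.043 ] [0.4454 0.2756 0.043 ]
p3 edges [0.4436 0.2574 0.027 ] [0.4448 0.2146 0.027 ] [0.4447 0.2187 0.037 ]
rib3 [0.4435 0.2635 0.048 ] [0.4445 0.2288 0.05  ]
wall inner/outer [0.4455 0.2181 0.037 ] [0.4456 0.2153 0.037 ] tab [0.3803 0.2932 0.037 ] dividers [0.4156 0.3177 0.025 ] [0.4157 0.2674 0.025 ] [0.4157 0.258  0.025 ]
```

```bash
python3 - <<'E'
from h import *
o=down(.032); x,y=.4442,.242
bot.command_gripper(.026); bot.move_straight([x,y,.12],o,v=.25)
f0=np.array(read_wrist_force())
for z in np.arange(.075,.060,-.003):
    bot.move_straight([x,y,z],o,v=.06); f=np.array(read_wrist_force())-f0
    if f[2]>4: break
print(z,f)
bot.command_gripper(0,30); print(read_gripper_width())
bot.move_straight([x,y,z+.008],o,v=.05)
bot.move_straight([x,y+.005,z+.008],o,v=.05)
f0=np.array(read_wrist_force())
for zz in np.arange(z+.006,z-.010,-.002):
    bot.move_straight([x,y+.005,zz],o,v=.04); f=np.array(read_wrist_force())-f0
    if f[2]>3: break
print(zz,f)
bot.command_gripper(.026); bot.move_straight([x,y,.18],o,v=.2)
bot.move_straight([.445,.26,.22],v=.2)
d=wsnap(); np.save('pics/w3.npy',d,allow_pickle=True)
im=d['img'][:,:,::-1]
cv2.imwrite('pics/w3c.png',cv2.resize(im[60:260,206:356],None,fx=3.8,fy=3,interpolation=cv2.INTER_CUBIC)); print(read_time_s())
E
```

```text
0.06299999999999999 [-0.09558269 -0.30090678  2.35309518]
0.008953780959346378
0.06299999999999999 [-0.53844626 -1.46138876  4.27641236]
46.8667
```

View pics/w3c.png

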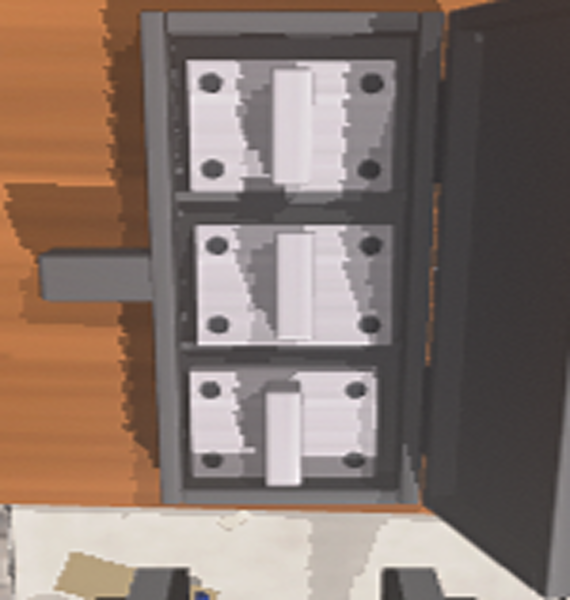

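Now plate 3 sits slightly up at its +y end, on the divider (rib leaning −y: rib centre row 438, plate centre row 424). I'll nudge it back by a measured amount.

```bash
python3 - <<'E'
from h import *
d=np.load('pics/w3.npy',allow_pickle=True).item()
P=lambda x,y,z: onz(d,206+(x+.5)/3.8-.5,60+(y+.5)/3-.5,z).round(4)
print('case +y/-y outer',P(290,12,.037),P(290,504,.037),'inner',P(290,35,.037),P(290,491,.037))
print('p1',P(290,60,.027),P(290,190,.027),'p2',P(290,225,.027),P(290,345,.027))
print('p3',P(283,370,.033),P(283,478,.027),'rib3',P(284,392,.046),P(284,486,.044))
E
```

```text
case +y/-y outer [0.4411 0.3731 0.037 ] [0.4464 0.2153 0.037 ] inner [0.4413 0.3668 0.037 ] [0.4462 0.2202 0.037 ]
p1 [0.4416 0.3605 0.027 ] [0.4429 0.3213 0.027 ] p2 [0.4433 0.3101 0.027 ] [0.4446 0.2699 0.027 ]
p3 [0.443  0.2626 0.033 ] [0.4442 0.2211 0.027 ] rib3 [0.4434 0.2585 0.046 ] [0.4444 0.2248 0.044 ]
```

```bash
python3 - <<'E'
from h import *
d=np.load('pics/w3.npy',allow_pickle=True).item()
T=d['camera_from_world'];print('cam',-T[:3,:3].T@T[:3,3],T[2,:3])
r=lambda y,z:round((proj(d,[.444,y,z])[1]-60+.5)*3-.5)
for n,c in(('p1',.341),('p2',.290),('p3',.2418)):
  print(n,'plate',r(c+.02,.027),r(c-.02,.027),'bottom',r(c+.02,.019),r(c-.02,.019),'rib top',r(c+.017,.043),r(c-.017,.043),'rib base',r(c+.017,.027),r(c-.017,.027))
im=d['img'][:,:,::-1]
E
```

```text
cam [0.441058   0.34080445 0.3362847 ] [ 0.00995748 -0.31388555 -0.94940861]
p1 plate 59 191 bottom 60 189 rib top 66 184 rib base 69 181
p2 plate 226 345 bottom 223 340 rib top 240 347 rib base 235 336
p3 plate 368 476 bottom 362 468 rib top 389 485 rib base 376 468
```

Projected against the model, plates 1 and 3 are flat and in their cells. Plate 2's rib rows (232–340 seen, 240–347 expected when flat) show its −y end sitting on the divider. I'll move plate 2 by +4 mm.

```bash
python3 - <<'E'
from h import *
o=down(.032); x,y=.444,.2918; z=.060
bot.command_gripper(.026); bot.move_straight([x,y,.12],o,v=.25)
f0=np.array(read_wrist_force()); bot.move_straight([x,y,z],o,v=.08); print(np.array(read_wrist_force())-f0)
bot.command_gripper(0,30); print(read_gripper_width())
bot.move_straight([x,y,z+.008],o,v=.05); bot.move_straight([x,y+.004,z+.008],o,v=.05)
f0=np.array(read_wrist_force())
for zz in np.arange(z+.006,z-.008,-.002):
    bot.move_straight([x,y+.004,zz],o,v=.04); f=np.array(read_wrist_force())-f0
    if f[2]>3: break
print(zz,f)
bot.command_gripper(.026); bot.move_straight([x,y,.18],o,v=.2)
bot.move_straight([.445,.26,.22],v=.2)
d=wsnap(); np.save('pics/w4.npy',d,allow_pickle=True)
r=lambda y,z:round((proj(d,[.444,y,z])[1]-60+.5)*3-.5)
for n,c in(('p1',.341),('p2',.294),('p3',.2418)): print(n,'plate',r(c+.02,.027),r(c-.02,.027),'rib top',r(c+.017,.043),r(c-.017,.043))
im=d['img'][:,:,::-1]
cv2.imwrite('pics/w4c.png',cv2.resize(im[60:260,206:356],None,fx=3.8,fy=3,interpolation=cv2.INTER_CUBIC)); print(read_time_s())
E
```

```text
[-1.27687316 -0.05283304  0.28100286]
0.009196371990313102
0.06 [-0.78073744 -1.9423705   4.39022692]
p1 plate 57 190 rib top 64 183
p2 plate 212 332 rib top 226 334
p3 plate 367 476 rib top 388 484
51.9083
```

View pics/w4c.png

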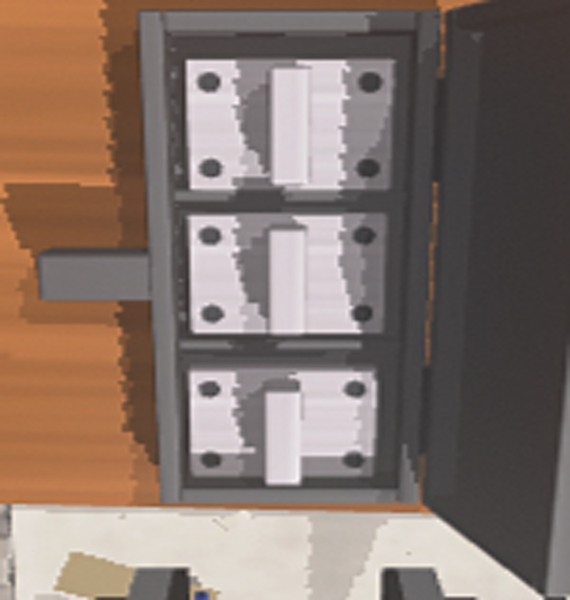

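All three plates are flat and seated (plate 2 now at rows 213–333, rib 228–334, as predicted). I'll close the lid next, pushing from behind along its arc.

```bash
cat > close.py <<'E'
from h import *
cc=np.array([.444,.2942]);yaw=.033;ex=np.array([np.cos(yaw),np.sin(yaw)]);rc=.060
def corner(th):
    f=lambda r:np.array([-r*np.cos(th)+.012*np.sin(th), r*np.sin(th)+.012*np.cos(th)])
    a=f(rc); return np.array([max(a[0],f(.072)[0]),a[1]])
def tcp(th,ex0=0,dz=0):
    c=corner(th); xy=cc+ex*(.036+c[0]+.011+ex0); return np.array([xy[0],xy[1],.037+c[1]+.025+dz])
E
python3 - <<'E'
from close import *
o=down(np.pi/2+yaw)
q=[kinematics.ik(tcp(1.9,.03),down(s*np.pi/2+yaw)) for s in(1,-1)]
print([None if a is None else np.round(a,2) for a in q], np.round(read_joint_positions(),2))
for th in (1.9,1.2,.6,0): print(th,tcp(th).round(3),[kinematics.ik(tcp(th),down(s*np.pi/2+yaw)) is not None for s in (1,-1)])
E
```

```text
[array([ 0.06,  1.07, -1.16,  1.67,  1.07,  1.17,  0.2 ]), array([-0.29,  0.8 , -0.41,  1.68,  0.44,  0.75, -2.46])] [ 0.02  0.64 -0.93  1.91  0.65  0.92 -1.21]
1.9 [0.526 0.297 0.115] [True, True]
1.2 [0.48  0.295 0.122] [True, True]
0.6 [0.448 0.294 0.106] [True, True]
0 [0.431 0.294 0.074] [True, True]
```

```bash
python3 - <<'E'
from close import *
o=down(np.pi/2+yaw)
bot.command_gripper(0,30); bot.move_straight([.445,.29,.25],v=.25)
p=tcp(1.9,.035); bot.reach([p[0],p[1],.25],o); bot.move_straight(p,o,v=.2)
f0=np.array(read_wrist_force()); print(read_position(),np.round(read_joint_positions(),2))
ok=True
for th in np.linspace(1.9,0.0,24):
    bot.move_straight(tcp(th),o,v=.05); f=np.array(read_wrist_force())-f0
    print(round(th,2),f.round(1))
    if np.linalg.norm(f)>25: ok=False;break
print(read_time_s(),ok)
d=snap('top');np.save('pics/d1.npy',d,allow_pickle=True); s=snap('side'); np.save('pics/d1s.npy',s,allow_pickle=True)
E
```

```text
[0.56090566 0.29899128 0.1161953 ] [ 0.05  1.05 -1.13  1.66  1.04  1.14  0.23]
1.9 [ 0.2 -0.2  0. ]
1.82 [ 1.2 -0.4 -1.5]
1.73 [ 0.7 -0.5 -0.8]
1.65 [ 0.8 -0.5 -0.8]
1.57 [ 0.4 -0.1 -1. ]
1.49 [ 1.3 -0.2 -1.8]
1.4 [ 2.2  0.1 -1.5]
1.32 [ 0.9  0.6 -1.2]
1.24 [ 0.3 -0.9 -0.4]
1.16 [ 1.3 -0.5 -1.5]
1.07 [ 0.2 -0.3 -0.9]
0.99 [ 0.4  0.4 -0.9]
0.91 [-0.1  0.3 -0.4]
0.83 [-0.6 -0.5 -1.2]
0.74 [ 0.3 -0.7 -1.5]
0.66 [ 0.7 -0.1 -1.8]
0.58 [ 0.7 -0.5 -2.4]
0.5 [ 0.7 -0.6 -0.7]
0.41 [-0.7 -0.1 -1.1]
0.33 [ 0.5  0.1 -1.4]
0.25 [ 0.6  0.2 -0.5]
0.17 [-0.3  0.3 -1. ]
0.08 [-0.1 -0.4 -1.2]
0.0 [ 0.7 -0.3  1.6]
61.4667 True
```

```bash
python3 - <<'E'
from close import *
o=down(np.pi/2+yaw)
p=tcp(0); f0=np.array(read_wrist_force())
for dz in np.arange(-.001,-.012,-.001):
    bot.move_straight(p+[0,0,dz],o,v=.03); f=np.array(read_wrist_force())-f0
    if f[2]>8: break
print(dz,f,np.array(read_position()))
bot.move_straight([p[0],p[1],.2],o,v=.25); bot.move_straight([.45,.1,.28],o,v=.3)
bot.reach([.45,-.1,.3],o)
d=snap('top');np.save('pics/d2.npy',d,allow_pickle=True); s=snap('side'); np.save('pics/d2s.npy',s,allow_pickle=True)
print(casepose(d),read_time_s())
a=cv2.resize(d['img'][230:330,95:225,::-1],None,fx=4.5,fy=4.5,interpolation=cv2.INTER_CUBIC)
u,v=proj(s,[.44,.29,.03]).astype(int); b=cv2.resize(s['img'][v-50:v+30,u-65:u+65,::-1],None,fx=4.5,fy=1.8*2.5/2.25,interpolation=cv2.INTER_CUBIC)[:, :585]
a=cv2.resize(a,(585,300)); b=cv2.resize(b,(585,300)); cv2.imwrite('pics/d2.png',np.vstack([a,b]))
E
```

```text
-0.001 [-1.85552349 -1.74771521  8.59650849] [0.43116557 0.29404029 0.07394953]
{'c': array([0.4445, 0.2915]), 'c2': array([0.4439, 0.2937]), 'yaw': np.float64(0.0369), 'len': np.float64(0.1638), 'bbox': array([ 133,  252,   78,   51, 2797], dtype=int32), 'tabw': np.int64(8)} 64.2417
```

View pics/d2.png

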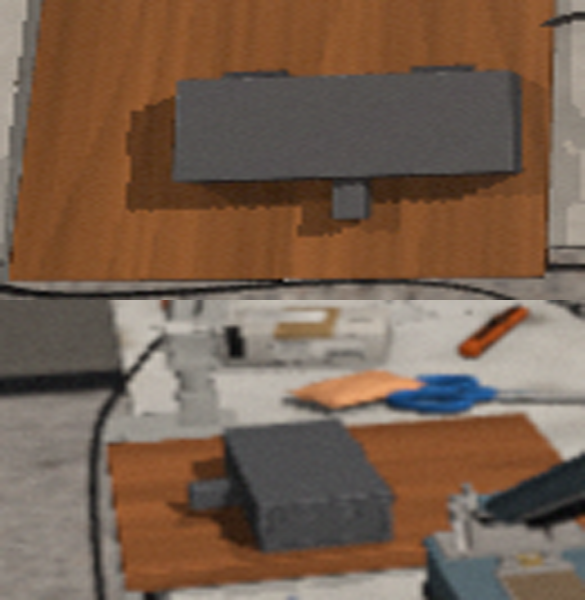

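The case is closed flat: top face clean, and 8.6 N met at θ≈0 with no further give. Before flipping by the tab with a horizontal tool, I'll check the arm configurations.

```bash
python3 - <<'E'
from h import *
cc=np.array([.444,.2940]);yaw=.034;ex=np.array([np.cos(yaw),np.sin(yaw),0])
g=np.array([*cc,0])-.062*ex; 
bot.reach([.42,.2,.35],down(np.pi/2)); print(np.round(read_joint_positions(),2))
for h in(0,.1):
 for zz in(.033,.1,.16,.22,.3):
  for s in(1,-1):
   z=ex*np.cos(h)-np.array([0,0,np.sin(h)]); q=kinematics.ik(g+[0,0,zz]-.006*z,ori(z,[-s*np.sin(yaw),s*np.cos(yaw),0]))
   print(h,zz,s,None if q is None else np.round(q,2))
E
```

```text
[ 0.3   0.43 -1.13  1.86  0.43  1.13  0.58]
0 0.033 1 [-1.37  1.63 -0.12  2.3   1.66  1.83 -2.34]
0 0.033 -1 [-1.34  1.64 -0.14  2.3   1.66  1.86  0.81]
0 0.1 1 [-1.3   1.52 -0.21  2.42  1.63  1.92 -2.33]
0 0.1 -1 [-1.36  1.52 -0.14  2.42  1.64  1.84  0.8 ]
0 0.16 1 None
0 0.16 -1 None
0 0.22 1 None
0 0.22 -1 None
0 0.3 1 None
0 0.3 -1 None
0.1 0.033 1 [-1.3   1.58 -0.19  2.36  1.73  1.84 -2.31]
0.1 0.033 -1 [-1.35  1.58 -0.14  2.36  1.73  1.78  0.82]
0.1 0.1 1 None
0.1 0.1 -1 None
0.1 0.16 1 None
0.1 0.16 -1 None
0.1 0.22 1 None
0.1 0.22 -1 None
0.1 0.3 1 None
0.1 0.3 -1 None<sys>:0: UserWarning: Gimbal lock detected. Setting third angle to zero since it is not possible to uniquely determine all angles.
```

```bash
python3 - <<'E' 2>/dev/null
from h import *
cc=np.array([.444,.2940]);yaw=.034;ex=np.array([np.cos(yaw),np.sin(yaw),0])
g=np.array([*cc,0])-.062*ex
for zz in(.14,.2,.26):
 for dx in(.03,.06,.1,.15):
   q=kinematics.ik(g+[0,0,zz]+(dx-.006)*ex,ori(ex,[-np.sin(yaw),np.cos(yaw),0]))
   print(zz,dx,None if q is None else np.round(q,2))
E
```

```text
0.14 0.03 None
0.14 0.06 [-1.14  1.4  -0.18  2.45  1.81  1.98 -2.18]
0.14 0.1 [-1.06  1.37 -0.13  2.41  1.94  1.96 -2.1 ]
0.14 0.15 [-1.07  1.33  0.04  2.35  2.07  1.81 -2.06]
0.2 0.03 None
0.2 0.06 None
0.2 0.1 None
0.2 0.15 [-0.93  1.19 -0.14  2.41  2.1   1.93 -1.89]
0.26 0.03 None
0.26 0.06 None
0.26 0.1 None
0.26 0.15 [-0.94  1.04 -0.14  2.46  2.11  1.87 -1.8 ]
```

```bash
cat > flip.py <<'E'
from h import *
cc=np.array([.444,.2940]);yaw=.034;ex=np.array([np.cos(yaw),np.sin(yaw),0])
g=np.array([*cc,0])-.062*ex
o=ori(ex,[-np.sin(yaw),np.cos(yaw),0])
P=lambda dx,z: g+[0,0,z]+(dx-.006)*ex
E
python3 - <<'E' 2>&1 | grep -v -i -E 'gimbal|warn'
from flip import *
c=casepose(snap('top')); print(c)
bot.command_gripper(.034,120)
bot.reach(P(.15,.26),o); print(np.round(read_joint_positions(),2),read_time_s())
try:
    bot.move_straight(P(.10,.14),o,v=.2); bot.move_straight(P(0,.1),o,v=.2)
except bot.MotionError as e:
    print(e)
    for a in((.15,.2),(.15,.14),(.10,.14),(.05,.11),(0,.09)): bot.reach(P(*a),o)
print(np.round(read_joint_positions(),2),read_time_s(),read_position(),np.array(read_wrist_force()).round(1))
d=wsnap(); np.save('pics/e1.npy',d,allow_pickle=True); cv2.imwrite('pics/e1.png',d['img'][:,:,::-1])
E
```

```text
tip=onz(d,cols[t].mean(),np.median(bot_[t]),z)
  ret = ret.dtype.type(ret / rcount)
  return _methods._mean(a, axis=axis, dtype=dtype,
{'c': array([nan, nan]), 'c2': array([0.3779, 0.3197]), 'yaw': np.float64(0.0019), 'len': np.float64(0.247), 'bbox': array([   98,   201,   120,   121, 12711], dtype=int32), 'tabw': np.int64(0)}
[-0.93  1.04 -0.14  2.46  2.11  1.87 -1.8 ] 67.925
[-1.29  1.52 -0.23  2.42  1.63  1.95 -2.32] 69.4167 [0.37688855 0.29167547 0.10122374] [0.4 0.6 0.5]
```

```bash
python3 - <<'E' 2>&1 | grep -v -i -E 'gimbal|warn'
from flip import *
f0=np.array(read_wrist_force())
for z in(.07,.05,.04,.034):
    bot.move_straight(P(0,z),o,v=.08); f=np.array(read_wrist_force())-f0; print(z,f.round(1))
    if np.linalg.norm(f)>10: raise SystemExit
bot.command_gripper(0,120); print('w',read_gripper_width(),(np.array(read_wrist_force())-f0).round(1),read_position())
bot.move_straight(P(0,.05),o,v=.05); print('lift',(np.array(read_wrist_force())-f0).round(1),read_torque(),read_gripper_width())
s=snap('side');np.save('pics/e2s.npy',s,allow_pickle=True); print(read_time_s(),np.round(read_joint_positions(),2))
cv2.imwrite('pics/e2s.png',cv2.resize(s['img'][130:270,130:330,::-1],None,fx=4,fy=4))
E
```

```text
0.07 [1.6 0.4 0.1]
0.05 [ 0.5  0.3 -0.6]
0.04 [ 0.3  0.7 -0.3]
0.034 [ 0.8  0.6 -0.7]
w 0.012931882369898175 [-2.2 -0.2 -0.4] [0.375969   0.29175509 0.03411314]
lift [-0.   0.9 -6.1] [-1.02016301e-01  2.63479898e+00  2.39527914e-04] 0.01334364140017712
71.75 [-1.29  1.61 -0.21  2.33  1.66  1.94 -2.32]
```

```bash
python3 - <<'E' 2>&1 | grep -v -i -E 'gimbal|warn'
from flip import *
bot.move_straight(P(.02,.09),o,v=.1); bot.move_straight(P(.10,.15),o,v=.12)
q=np.array(read_joint_positions()); print(q.round(2),read_gripper_width())
for k in range(1,7):
    a=q.copy(); a[6]+=k*np.pi/6; bot.move_joints(a)
print(read_position(),read_gripper_width(),read_wrist_force(),read_torque(),read_time_s(),np.round(read_joint_positions(),2))
s=snap('side');np.save('pics/e3s.npy',s,allow_pickle=True)
im=s['img'][:,:,::-1]; u,v=proj(s,[.46,.29,.15]).astype(int); print(u,v)
cv2.imwrite('pics/e3s.png',cv2.resize(im[max(0,v-60):v+60,max(0,u-75):u+75],None,fx=5,fy=5,interpolation=cv2.INTER_CUBIC))
E
```

```text
[-1.12  1.35 -0.07  2.42  1.93  1.89 -2.12] 0.013227797541234133
[0.47554224 0.29529262 0.1492693 ] 0.012778714310036443 [-2.23621159e-03 -2.21566248e-01 -6.83578266e+00] [-0.05097603  2.64695266 -0.0220046 ] 76.7333 [-1.12  1.35 -0.07  2.42  1.93  1.89  1.02]
214 152
```

View pics/e3s.png

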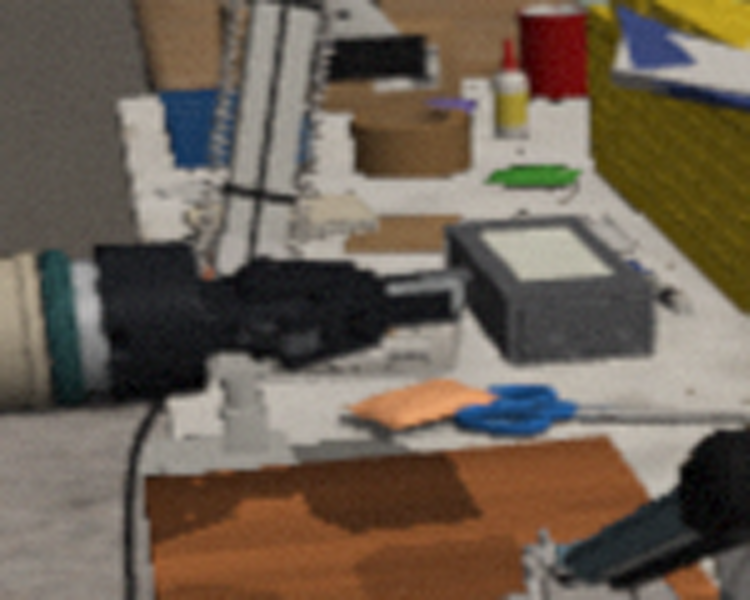

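The case is flipped and held level and closed, label on top. I'll lower it onto the board.

```bash
python3 - <<'E' 2>&1 | grep -v -i -E 'gimbal|warn'
from flip import *
o=ori(ex,[np.sin(yaw),-np.cos(yaw),0])
bot.move_straight(P(.04,.10),o,v=.12); bot.move_straight(P(0,.07),o,v=.1); bot.move_straight(P(0,.038),o,v=.06)
f0=np.array(read_wrist_force())
for z in np.arange(.036,.0255,-.001):
    bot.move_straight(P(0,z),o,v=.02); f=np.array(read_wrist_force())-f0
    if f[2]>4: break
print(z,f.round(1))
bot.command_gripper(.034); print(read_gripper_width(),(np.array(read_wrist_force())-f0).round(1))
bot.move_straight(P(0,.10),o,v=.1); bot.move_straight(P(.08,.14),o,v=.2)
bot.reach(P(.15,.26),o); bot.reach([.45,.0,.35],down(np.pi/2)); bot.reach([.40,-.3,.35],down(np.pi/2))
t=snap('top');s=snap('side')
for n,d in(('t',t),('s',s)): np.save('pics/f_%s.npy'%n,d,allow_pickle=True)
print(casepose(t),read_time_s(),read_position())
a=t['img'][120:330,90:410,::-1]; a=cv2.resize(a,(560,366),interpolation=cv2.INTER_CUBIC)
u,v=proj(s,[.44,.29,.03]).astype(int); b=cv2.resize(s['img'][v-35:v+30,u-75:u+75,::-1],(540,234),interpolation=cv2.INTER_CUBIC)
b=cv2.copyMakeBorder(b,0,0,0,20,cv2.BORDER_CONSTANT); cv2.imwrite('pics/final.png',np.vstack([a,b]))
E
```

```text
0.029999999999999992 [-1.3  0.6  5.4]
0.03435434775674938 [-1.   0.3  7.2]
{'c': array([0.4445, 0.2922]), 'c2': array([0.4437, 0.2936]), 'yaw': np.float64(0.0319), 'len': np.float64(0.1638), 'bbox': array([ 133,  253,   78,   50, 2800], dtype=int32), 'tabw': np.int64(9)} 86.1833 [ 0.40100092 -0.29812083  0.35030625]
```

View pics/final.png

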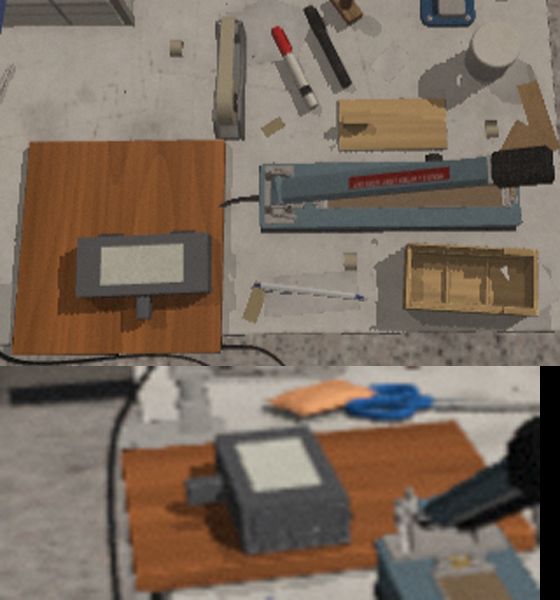

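The final view shows the case flat on the board with its label up (75–210, 235–297). The tray is empty, the lid lies handle up on the bench (338–447, 98–150), and the pen and markers are where they were.

```bash
python3 -c "
from h import *
bot.hold(.5); bot.sign_off(); print(read_time_s())"
```

```text
the job is handed in; nothing more can be done
the job is handed in; nothing more can be done
```

The job is done and handed in at about 87 s of the 192 s allowed. I laid the tray lid handle up behind the sealer and set three plates in their own cells. I then closed the case and turned it over by its tab onto the packing board.

- **Last checks:** the final top and side pictures show the case closed and flat on the board with its label up. The tray is empty, the lid lies flat, and the pen and markers look unmoved. The plates can't be seen inside the closed case; it weighed about 6–7 N on the tool before and after turning, which fits all three being in.
- **Knock:** the case was knocked about 17 mm during the plate work. I found it again in the picture before placing the third plate.
- **Problems mended:** my top-view position for the case was about 3 mm off in y. Because of that, plates 2 and 3 first sat tilted, and placing plate 3 pressed with about 26 N. I regripped and reseated both, and the wrist view then showed all three flat before I closed the case.
- **Failed check:** one top-view reading of the case just before the turn was useless because the arm hid it, so I relied on the earlier readings.

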